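Load the cast carrier into the scanner lift

ROBOT

A 6-joint arm with a two-finger parallel gripper is mounted at the origin on the work surface. World frame = base frame: x ahead of the robot, y to its left, z up, the work surface at z = 0. Lengths are in m, angles in rad, forces in N, time in s.
With the tool pointing down it reaches from about 0.35 to 0.85 m from the base axis. Payload 8.1 kg.
Tool frame: the origin (TCP) lies at the centre of the arm's flange, where the gripper is bolted on; the fingertips stand 186 mm ahead of it and the grasp point (between the pads) lies 167 mm ahead of it; z points along the fingers, y is the line along which they close (so a half turn about z gives the same grasp; the last joint's range is limited). The gripper opens to 93 mm and grips with 3 to 60 N. Pads are 15 mm wide; open, the fingers measure 128 mm over their backs; the gripper's body (75 mm by 188 mm) begins 65 mm behind the grasp point.
Start: joints at [-1.27, 0.13, 1.488, -0, 1.523, -0.085], TCP at [0.226, -0.556, 0.405] pointing down, gripper open.
Joint ranges: [-2.96, 2.96], [-0.89, 2.26], [0.02, 2.5], [-1.34, 4.48], [0, 2.73], [-2.66, 2.66]. Speed limits (rad/s): [2.39, 2.39, 2.79, 3.14, 3.14, 3.14].

INTERFACE

Orientations are given as a rotation vector (axis times angle).
In Python, from plant import read_state, read_camera, camera_params, robot gives the robot as it stands.
- The arm moves only by the tool carry_out, never from a script. Its argument "targets" is a list of rows, each an object of numbers: "hand": the opening in per cent of the stroke, from 0 (shut) to 100 (fully open); "x", "y", "z": the shift along the tool's x, y, z in m; "ax", "ay", "az": the turn, a rotation vector about the tool's x, y, z in rad. In form: [{"hand": .., "x": .., "y": .., "z": .., "ax": .., "ay": .., "az": ..}, ...]. A call has 1 to 8 rows; each row is the pose to reach, as a shift and turn from the pose commanded when the call began, along the tool's axes at that moment; what a row does not reach only later rows make up. A row lasts 1/8 s, in which the tool goes at most 62.5 mm and 10.7 degrees, less where a joint would pass 70% of its speed; a pose out of reach is approached as far as the arm can. A call with a gripper value outside its range is refused whole. The fingers move at their own pace and stop on an object; "newtons" is the grip in N (left out, the last holds). Time passes only in rows, so rows that repeat a pose let the fingers close. It gives the time, the measured TCP pose, the force, the opening and the grip force at its end, in the units of the state.
- read_state(): the state, without advancing time (a new reading comes with each control period).
- read_camera(name): name is "scene" or "top" or "wrist"; returns (picture, depth): 420x560x3 uint8, blue, green, red; 420x560 float32, m along the optical axis (not along the pixel's ray), 0 where there is no reading.
- camera_params(name): a dict with "fx", "fy", "cx", "cy" (pixels), "position" and "rotation" of the camera in the world. Camera axes: x right, y up, looking along -z (the intrinsics and any distortion apply to the point x, -y, -z); pixel columns grow to the right and rows downward; lengths in m; the calibration is good to about 2 mm. A picture is of the moment at which its call begins: read the wrist's pose just before it. camera_params takes no time and is no camera call; for the wrist camera it gives the pose at the moment of the call.
- robot.close_job(): hands the job in; it is judged then, once.
The state is a dict: "t": time; "q": joint angles; "dq": joint speeds; "joint_torque": joint torques, N m; "tool_pos": TCP position; "orientation": TCP orientation; "force": force on the tool from outside, world axes, zero at the start; "wrist_torque": the same for the moment, N m; "opening": finger opening in m; "gripper_force": force on a finger pad.
Only numpy, scipy, OpenCV 4.12 (cv2) and the standard library are available. Lean on these libraries where they do the work, as an engineer would, in place of code of your own. Each camera call takes 0.05 s, during which the arm holds its last target. There are 200 camera calls.

TASK

Draw the tray with the two plaster casts out from under the low shelf by its tongue until its middle grip is clear of the shelf, and let go of it flat on the bench. Take it again by the middle grip, carry it level, set it gently on the scanner's raised platform with the tongue in the slot, and hold it down until the catch keeps the platform down by itself, then let go. Then press the long start bar near its centre, so that both ends sink evenly nearly all the way, hold it a moment and release it; leave everything else on the bench where it is and do not push the platform down empty.

Things in the scene. Friction and masses are not known exactly. Their poses are not given: they have to be found in the camera images.
- carrier: the carrier, a loose tray of 0.35 to 0.6 kg: aluminium plate 145 x 64 x 8 mm (x, y, z) with a plaster cast on each end (tops 36 mm above the underside), a middle grip and a tongue. Origin: centre of the plate's underside; x points along the plate away from the tongue, z up. It starts flat on the bench in one of the shelf's bays, tongue towards the robot and sticking out, middle grip under the shelf
- grip (a point): centre of the top of the carrier's upright black middle grip, 36 mm (x) by 26 mm (y), 66 mm above the carrier's underside, right above its origin; the casts leave 43 mm (x) free for the fingers, centred on the grip
- tongue (a point): point on the top of the carrier's black tongue, 28 mm wide (y) and 24 mm high; the tongue runs along the carrier's -x from the plate's edge, 72 mm from the origin, to 128 mm from it; this point is 105 mm from the origin, 22 mm from the tip
- shelf: fixed low white shelf, 150 mm deep (x), 280 mm wide (y), its board's underside 87 mm and top 102 mm above the bench; grey bins on the back half of the top (up to 136 mm). Two bays side by side (centres y = -65 and +65 mm), open at the front. Origin on the bench under the board's centre; front edge at x = -75 mm; x points to the back
- dock: fixed scanner dock, a low machine 220 mm (x) by 190 mm (y, -65 to +125 mm), deck 75 mm above the bench, with a well 164 x 78 mm (x, y) centred on the origin that holds the sprung steel platform; the well's -x wall has an open slot 44 mm wide for the tongue. Origin on the bench below the platform's centre. The loaded carrier's origin is above this one, its x along this x
- seat (a point): centre of the well at the height of the raised platform's top, 77 mm above the bench, 2 mm above the deck (this point is fixed and does not sink)
- lift (a joint): how far the platform has sunk, m: 0 = up, 0.022 = bottom stop. Spring up 2.5 N at the top plus 560 N/m, damper 40 N s/m: the carrier's weight alone sinks it 2 to 7 mm; about 9 to 14 N more takes it slowly to the bottom. Past 0.020 the catch springs in, which takes about 0.3 s at most; it then stays at about 0.020 when let go
- bar (a joint): how far the middle of the start bar has sunk, in m: 0 = up, 0.010 = fully down; sprung, 3 N to start and 8 N at the bottom; springs back
- bar_tilt (a joint): rocking of the start bar in rad, 0 = level, at most 0.1 either way; it rocks when pressed away from its centre (about 0.035 rad when pressed 25 mm off)
- bar_mid (a point): centre of the top face of the start bar: a grey bar 180 mm long (along the dock's x) and 24 mm wide, beside the well at the dock's y = +97 mm, its top 96 mm above the bench when up
- loose_cast: bystander: single plaster jaw cast, 72 x 66 x 42 mm, no carrier; it stands in the other bay of the shelf; origin at centre of underside
- bowl: bystander: dark rubber mixing bowl, 100 mm across, 55 mm high, standing on the bench; origin under its centre
- jar: bystander: glass jar, 66 mm across, 85 mm high; origin under its centre
- spatula: bystander: spatula 180 mm long lying on the bench; origin near its middle
- heel_cast: bystander: single plaster jaw cast, 66 x 62 x 40 mm, on the bench left of the shelf's front; origin under its centre
- bottle: bystander: white bottle, 60 mm across, 160 mm high; origin under its centre
- brush: bystander: brush 170 mm long lying on the bench; origin near its middle
Not all that is in view belongs to the job. Leave any pink or purple look-alike of the carrier alone.

How it is judged:
On the way, in this order (a step that is already met when the one before it is completed fails the run):
1. the carrier lies flat on the bench, let go, its middle grip clear of the shelf (x of carrier in the frame of shelf below -0.09 m and height (world z) of carrier below 0.006 m and angle between carrier's own z axis and vertical below 0.06 rad and contact force between the fingers and carrier below 0.1 N and linear speed of carrier below 0.02 m/s), for 0.2 s.
2. the carrier sits on the platform, held down by the catch alone, let go (value of joint lift above 0.017 m and horizontal distance between carrier and dock below 0.014 m and angle between the x axis of carrier and the x axis of dock, either way round below 0.12 rad and angle between carrier's own z axis and vertical below 0.08 rad and contact force between the fingers and carrier below 0.1 N and velocity of joint lift below 0.005 m/s), for 0.3 s.
3. the start bar is down by more than 6 mm and level within 0.035 rad (both ends within about 6 mm of each other) (value of joint bar above 0.006 m and value of joint bar_tilt between -0.035 and 0.035 rad and value of joint lift above 0.017 m and horizontal distance between carrier and dock below 0.014 m and angle between the x axis of carrier and the x axis of dock, either way round below 0.12 rad and angle between carrier's own z axis and vertical below 0.08 rad), for 0.15 s.
At the end, for the whole second after the job is handed in: The carrier lies level (0.08 rad) on the platform, within 14 mm of its centre and 0.12 rad of its direction, at rest and let go; the catch holds the platform more than 17 mm down; the start bar is back up (less than 3 mm down) (value of joint lift above 0.017 m and horizontal distance between carrier and dock below 0.014 m and angle between the x axis of carrier and the x axis of dock, either way round below 0.12 rad and angle between carrier's own z axis and vertical below 0.08 rad and linear speed of carrier below 0.02 m/s and value of joint bar below 0.003 m); the robot touches nothing.
It fails at once if the platform is pushed down empty (value of joint lift above 0.012 m and horizontal distance between carrier and dock above 0.04 m).
It fails at once if the carrier is slammed or forced (more than 60 N on the platform) (contact force between carrier and dock above 60 N).
It fails at once if the carrier is tipped by more than 0.5 rad (angle between carrier's own z axis and vertical above 0.5 rad).
It fails at once if a bystander is moved by more than 40 mm (distance of any of loose_cast, bowl, jar, spatula, heel_cast, bottle, brush from where it was at the start of the episode above 0.04 m).
It also fails if it takes over 62 s, if anything falls off the work surface, if the arm or the gripper's body presses on something with over 40 N, if the wrist force passes 120 N, or if a joint passes its speed limit or range.

## Working session

There is one attempt and no reset: what is moved stays moved. The work goes in short steps, Python scripts to look and compute and a tool call to move; the robot and the scene stay as the last step left them, time stands still between calls to the robot, and variables do not carry over. Pictures are saved under pics/ and viewed, at most 10 in all, crops included, and the job is handed in when it is done.

Besides the shell and the picture viewer there is one more tool, called after "Call:" as name([rows], argument=value, ...), one row to a line, values as JSON. carry_out: Moves the arm, as the interface text tells. Its arguments: {"type":"object","properties":{"targets":{"type":"array","items":{"type":"object","properties":{"hand":{"type":"number"},"x":{"type":"number"},"y":{"type":"number"},"z":{"type":"number"},"ax":{"type":"number"},"ay":{"type":"number"},"az":{"type":"number"}}}},"newtons":{"type":"number"}},"required":["targets"]}

```bash
mkdir -p pics; cat > h.py <<'E'
import numpy as np,cv2
from scipy.spatial.transform import Rotation as R
from plant import read_state, read_camera, camera_params, robot
def shot(n,f):
    p=camera_params(n); im,d=read_camera(n); np.savez(f'pics/{f}.npz',im=im,d=d,**{k:p[k] for k in('fx','fy','cx','cy','position','rotation')})
    cv2.imwrite(f'pics/{f}.png',im); return im,d,p
def cloud(f):
    z=np.load(f'pics/{f}.npz'); d=z['d']; v,u=np.mgrid[:d.shape[0],:d.shape[1]]
    c=np.stack([(u-z['cx'])/z['fx']*d,-(v-z['cy'])/z['fy']*d,-d],-1)
    Rm=z['rotation']; Rm=Rm if Rm.shape==(3,3) else R.from_rotvec(Rm).as_matrix()
    return c@Rm.T+z['position'],z['im'],d
E
python3 - <<'E'
from h import *
for n in('scene','top'):
    _,_,p=shot(n,n+'0'); print(p)
im=np.hstack([cv2.imread('pics/scene0.png'),cv2.imread('pics/top0.png')]); 
print(read_state())
E
```

```text
{'fx': 439.3997662074793, 'fy': 439.3997662074793, 'cx': 284.51614018073366, 'cy': 204.14338430133827, 'position': array([ 1.39978116, -0.10174224,  1.03467674]), 'rotation': array([0.63699316, 0.52185045, 1.32841256])}
{'fx': 409.24718510678053, 'fy': 409.24718510678053, 'cx': 282.67444627657176, 'cy': 211.85216524555287, 'position': array([0.26617251, 0.0690537 , 1.24805731]), 'rotation': array([ 0.17091503, -0.14041642, -1.59754148])}
{'t': 0.1, 'q': array([-1.27043181e+00,  1.31088283e-01,  1.48917880e+00, -1.88916930e-05,
        1.52300996e+00, -8.53967715e-02]), 'dq': array([ 0.00095432, -0.00294667, -0.00309388,  0.00070455,  0.00096002,
        0.00156336]), 'joint_torque': array([ 7.05215571e-04, -5.61338532e+01, -4.93096912e+01,  7.69935502e-02,
        2.91420787e-02, -9.07138497e-05]), 'tool_pos': array([ 0.22571544, -0.55569796,  0.40378589]), 'orientation': array([-3.08169344e+00, -6.01882981e-01,  3.13138584e-04]), 'force': array([-0.39136007,  0.05406976, -0.12746305]), 'wrist_torque': array([-0.01453355,  0.02707584,  0.00145173]), 'gripper_force': 0.0, 'opening': 0.09314915263324125}
```

View pics/top0.png

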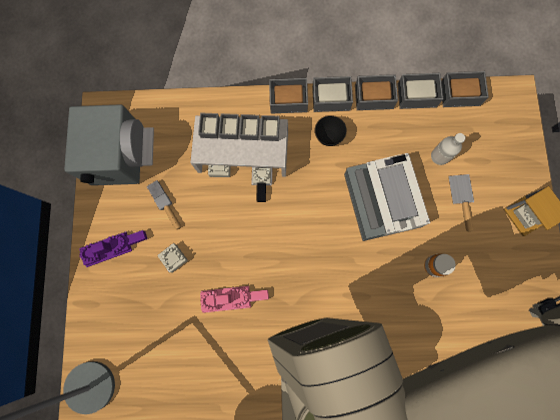

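View pics/scene0.png

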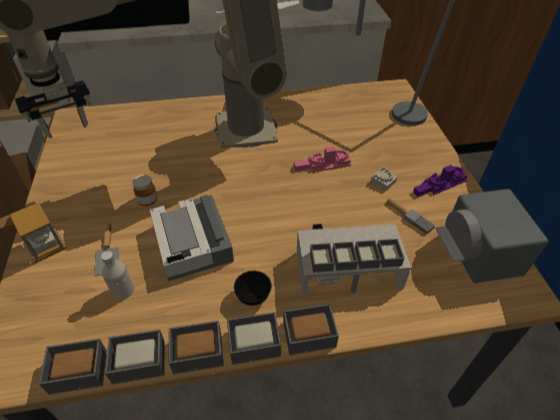

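Candidates in the top view: pink tray at (235,297), purple tray at (112,245), and the black tongue at (262,192) sticking out of the shelf's right-hand bay with plaster visible behind it. The last fits: it is under the shelf with its tongue towards the robot. The other bay at (218,170) holds the loose cast, and the dock is at (385,197). I'll confirm in a crop.

```bash
python3 - <<'E'
from h import *
P,im,d=cloud('top0')
a=cv2.resize(im[100:215,185:295],None,fx=3.6,fy=3.6,interpolation=2); b=cv2.resize(im[140:255,335:445],None,fx=3.6,fy=3.6,interpolation=2)
cv2.imwrite('pics/crop1.png',np.hstack([a,b]))
for n,(u,v) in dict(tongtip=(262,200),tong=(261,190),tongback=(262,184),shelfL=(192,160),shelfR=(286,170),bench=(300,200),bar=(383,200),plat=(398,190),dark=(360,205)).items(): print(n,P[v,u].round(4))
# shelf board top: z in .095-.11
def rect(m,n):
    m=cv2.morphologyEx(m.astype('uint8'),cv2.MORPH_OPEN,np.ones((3,3)))
    q=P[m>0]; r=cv2.minAreaRect(q[:,:2].astype('float32')); print(n,len(q),np.round(r[0],4),np.round(r[1],4),round(r[2],2),np.median(q[:,2]).round(4)); print(np.round(cv2.boxPoints(r),4).tolist())
v,u=np.mgrid[:420,:560]
S=(u>185)&(u<295)&(v>100)&(v<215); D=(u>335)&(u<445)&(v>140)&(v<255)
z=P[...,2]
rect(S&(z>.09)&(z<.145),'shelf'); rect(S&(z>.012)&(z<.035)&(v>180),'tongue')
rect(D&(z>.06),'dock'); rect(D&(z>.087)&(z<.105),'bar')
rect(D&(z>.070)&(z<.083),'deck')
E
```

```text
tongtip [0.551  0.1515 0.0225]
tong [0.5832 0.1541 0.0211]
tongback [0.6024 0.1506 0.0204]
shelfL [0.6629 0.3516 0.0957]
shelfR [ 0.6519  0.0748 -0.0022]
bench [0.5509 0.0343 0.005 ]
bar [ 0.5266 -0.2065  0.0735]
plat [ 0.5549 -0.2525  0.0742]
dark [ 0.515  -0.1393  0.0686]
shelf 4784 [0.7169 0.2116] [0.281  0.1513] 85.08 0.1043
[[0.6294000148773193, 0.07810000330209732], [0.7802000045776367, 0.06509999930858612], [0.8043000102043152, 0.3450999855995178], [0.6535000205039978, 0.3580000102519989]]
tongue 209 [0.5808 0.1552] [0.0506 0.0623] 86.94 0.024
[[0.54830002784729, 0.1316000074148178], [0.6104999780654907, 0.1282999962568283], [0.6132000088691711, 0.17890000343322754], [0.5509999990463257, 0.18219999969005585]]
dock 4750 [ 0.5093 -0.1464] [0.2566 0.5968] 25.19 0.0758
[[0.2662000060081482, 0.06909999996423721], [0.5202000141143799, -0.47099998593330383], [0.7523999810218811, -0.3617999851703644], [0.4984000027179718, 0.17829999327659607]]
bar 561 [ 0.5646 -0.2732] [0.1796 0.2849] 16.02 0.0958
[[0.4390000104904175, -0.16110000014305115], [0.5175999999046326, -0.4348999857902527], [0.6901999711990356, -0.38530001044273376], [0.6115999817848206, -0.11150000244379044]]
deck 2965 [ 0.5538 -0.2667] [0.221  0.2827] 11.04 0.0762
[[0.41830000281333923, -0.14910000562667847], [0.4724000096321106, -0.42660000920295715], [0.689300000667572, -0.38429999351501465], [0.635200023651123, -0.10679999738931656]]
```

View pics/crop1.png

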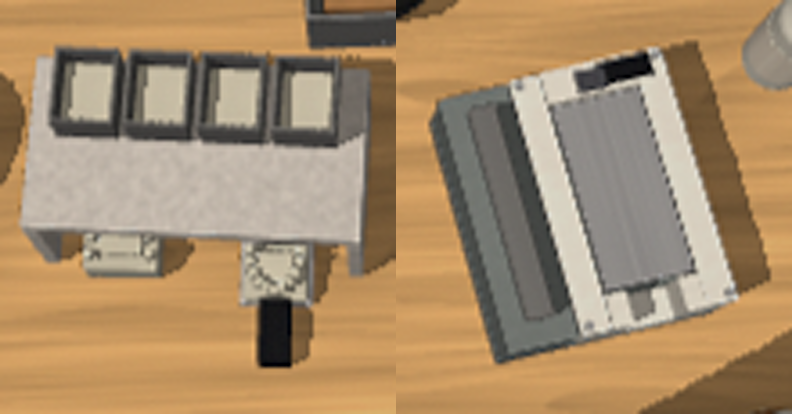

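The crop confirms it: the tray with plaster casts and a black tongue at crop (275,335) is the carrier, in the right-hand bay. In the dock crop the slot opens at the bottom, at (640,300), towards the robot. The bar is on the left at (520,210) and the platform is at (625,190).

```bash
cat >> h.py <<'E'
def ray(f,uv,z):
    q=np.load(f'pics/{f}.npz'); uv=np.atleast_2d(np.array(uv,float))
    c=np.c_[(uv[:,0]-q['cx'])/q['fx'],-(uv[:,1]-q['cy'])/q['fy'],-np.ones(len(uv))]@R.from_rotvec(q['rotation']).as_matrix().T
    return q['position']+c*((z-q['position'][2])/c[:,2])[:,None]
def togo(goal,yaw,s=None):
    """shift/turn in tool axes to bring grasp TCP to goal xyz, tool y axis along yaw (mod pi), pointing down"""
    s=s or read_state(); R0=R.from_rotvec(s['orientation'])
    best=None
    for k in(0,np.pi):
        y=np.array([np.cos(yaw+k),np.sin(yaw+k),0]); z=np.array([0,0,-1.]); x=np.cross(y,z)
        Rg=R.from_matrix(np.c_[x,y,z]); dr=(R0.inv()*Rg).as_rotvec()
        if best is None or np.linalg.norm(dr)<np.linalg.norm(best): best=dr
    return R0.inv().apply(np.array(goal)-s['tool_pos']).round(4),best.round(4)
E
python3 - <<'E'
from h import *
P,im,d=cloud('top0')
f=lambda L,ox: [((x-ox)/3.6+(185 if ox==0 else 335)-.5+.14, y/3.6+(100 if ox==0 else 140)-.36) for x,y in L]
pl=ray('top0',f([(553,107),(637,85),(694,272),(605,292)],396),.077); print('plat',pl[:,:2].round(4).tolist(),pl.mean(0))
ba=ray('top0',f([(468,107),(495,100),(552,315),(528,320)],396),.096); print('bar',ba[:,:2].round(4).tolist(),ba.mean(0))
for q in(pl,ba): e=(q[0]+q[1]-q[2]-q[3])/2; print(np.linalg.norm(e),np.degrees(np.arctan2(e[1],e[0])))
t=ray('top0',f([(259,303),(292,303),(290,367),(258,366)],0),.024); print('tong',t[:,:2].round(4).tolist(),t.mean(0))
e=(t[0]+t[1]-t[2]-t[3])/2;print(np.linalg.norm(e),np.degrees(np.arctan2(e[1],e[0])))
E
```

```text
plat [[0.6193, -0.1989], [0.6356, -0.2692], [0.4773, -0.3011], [0.4635, -0.2287]] [ 0.54890626 -0.24948615  0.077     ]
bar [[0.6161, -0.126], [0.6212, -0.1482], [0.4434, -0.1809], [0.44, -0.1618]] [ 0.53015835 -0.15422855  0.096     ]
0.1599969293328044 11.102975364514164
0.1802235024976968 10.939021683546404
tong [[0.6027, 0.1672], [0.6017, 0.1388], [0.5453, 0.1417], [0.5472, 0.169]] [0.57421725 0.15415774 0.024     ]
0.05598871852272312 -2.4564440184285345
```

```bash
python3 - <<'E'
from h import *
s=read_state(); print(R.from_rotvec(s['orientation']).as_matrix().round(3).tolist())
for y in(87.5,101): print(y,togo((.569,.1544,.33),np.radians(y)))
E
```

```text
[[0.927, 0.376, -0.001], [0.376, -0.927, 0.002], [0.0, -0.002, -1.0]]
87.5 (array([ 0.5852, -0.5286,  0.0747]), array([-1.700e-03,  2.000e-04,  4.294e-01]))
101 (array([ 0.5852, -0.5286,  0.0747]), array([-0.0017,  0.    ,  0.1938]))
```

Call:
carry_out([
  {"hand": 70, "x": 0.585, "y": -0.529, "z": 0.075, "az": 0.429},
  {"hand": 70, "x": 0.585, "y": -0.529, "z": 0.075, "az": 0.429},
  {"hand": 70, "x": 0.585, "y": -0.529, "z": 0.075, "az": 0.429},
  {"hand": 70, "x": 0.585, "y": -0.529, "z": 0.075, "az": 0.429},
  {"hand": 70, "x": 0.585, "y": -0.529, "z": 0.075, "az": 0.429},
  {"hand": 70, "x": 0.585, "y": -0.529, "z": 0.075, "az": 0.429},
  {"hand": 70, "x": 0.585, "y": -0.529, "z": 0.075, "az": 0.429},
  {"hand": 70, "x": 0.585, "y": -0.529, "z": 0.075, "az": 0.429},
])

```text
schema error: expected keys hand, x, y, z, ax, ay, az
```

```bash
python3 - <<'E'
from h import *
s=read_state(); print(s['t'],s['q'].round(2),s['tool_pos'].round(4),s['dq'].round(2)); print(togo((.569,.1544,.33),np.radians(87.5)))
E
```

```text
0.1 [-1.27  0.13  1.49 -0.    1.52 -0.09] [ 0.2257 -0.5557  0.4038] [ 0. -0. -0.  0.  0.  0.]
(array([ 0.5852, -0.5286,  0.0747]), array([-1.700e-03,  2.000e-04,  4.294e-01]))
```

All keys are required in each row.

Call:
carry_out([
  {"hand": 70, "x": 0.585, "y": -0.529, "z": 0.075, "ax": 0, "ay": 0, "az": 0.429},
  {"hand": 70, "x": 0.585, "y": -0.529, "z": 0.075, "ax": 0, "ay": 0, "az": 0.429},
  {"hand": 70, "x": 0.585, "y": -0.529, "z": 0.075, "ax": 0, "ay": 0, "az": 0.429},
  {"hand": 70, "x": 0.585, "y": -0.529, "z": 0.075, "ax": 0, "ay": 0, "az": 0.429},
  {"hand": 70, "x": 0.585, "y": -0.529, "z": 0.075, "ax": 0, "ay": 0, "az": 0.429},
  {"hand": 70, "x": 0.585, "y": -0.529, "z": 0.075, "ax": 0, "ay": 0, "az": 0.429},
  {"hand": 70, "x": 0.585, "y": -0.529, "z": 0.075, "ax": 0, "ay": 0, "az": 0.429},
  {"hand": 70, "x": 0.585, "y": -0.529, "z": 0.075, "ax": 0, "ay": 0, "az": 0.429},
])

```text
t: 1.1
tool_pos: [0.4425, -0.1058, 0.3571]
orientation: [3.141, -0.068, 0.0]
force: [1.6, -0.6, -0.2]
opening: 0.0651
gripper_force: 0.0
```

```bash
python3 - <<'E'
from h import *
s=read_state(); print(s['t'],s['q'].round(2),s['tool_pos'].round(4),s['dq'].round(2)); print(togo((.569,.1544,.33),np.radians(87.5)))
E
```

```text
1.1 [-0.35 -0.25  1.94 -0.    1.45  1.27] [ 0.4425 -0.1058  0.3571] [ 1.11  0.26 -0.13 -0.   -0.14  1.11]
(array([ 0.1151, -0.2655,  0.0271]), array([ 0.0001, -0.0002,  0.0003]))
```

Call:
carry_out([
  {"hand": 70, "x": 0.1, "y": -0.23, "z": 0.027, "ax": 0, "ay": 0, "az": 0},
  {"hand": 70, "x": 0.1, "y": -0.23, "z": 0.027, "ax": 0, "ay": 0, "az": 0},
  {"hand": 70, "x": 0.1, "y": -0.23, "z": 0.027, "ax": 0, "ay": 0, "az": 0},
  {"hand": 70, "x": 0.1, "y": -0.23, "z": 0.027, "ax": 0, "ay": 0, "az": 0},
  {"hand": 70, "x": 0.1, "y": -0.23, "z": 0.027, "ax": 0, "ay": 0, "az": 0},
  {"hand": 70, "x": 0.1, "y": -0.23, "z": 0.027, "ax": 0, "ay": 0, "az": 0},
])

```text
t: 1.85
tool_pos: [0.5517, 0.1177, 0.3297]
orientation: [3.14, -0.066, -0.002]
force: [0.3, 0.3, 1.0]
opening: 0.065
gripper_force: 0.0
```

```bash
python3 - <<'E'
from h import *
s=read_state(); print(s['t'],s['q'].round(2),s['tool_pos'].round(4),s['dq'].round(2),s['orientation'])
shot('wrist','w1'); print(camera_params('wrist')); print(togo((.569,.1544,.19),np.radians(87.5)))
E
```

```text
1.85 [ 0.12  0.08  1.68 -0.    1.38  1.73] [0.5517 0.1177 0.3297] [-0.03 -0.03  0.01 -0.    0.   -0.  ] [ 3.14025072e+00 -6.61211844e-02 -2.34172239e-03]
{'fx': 298.7138414464332, 'fy': 298.7138414464332, 'cx': 276.7438548337831, 'cy': 205.30923355101345, 'position': array([0.63254586, 0.11500781, 0.30975433]), 'rotation': array([-0.22623541,  0.23536809, -1.60318174])}
(array([ 0.0158, -0.0382,  0.1401]), array([0.0006, 0.0007, 0.0003]))
```

View pics/w1.png

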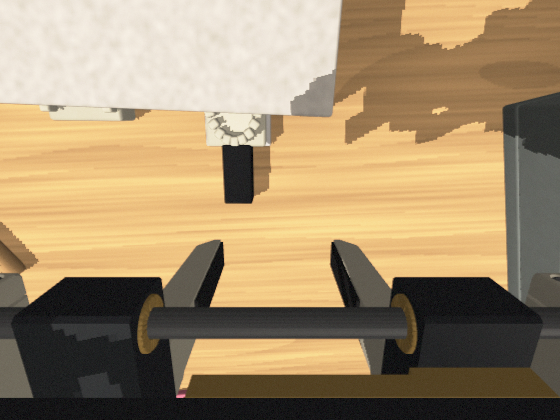

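The wrist view shows the tongue at about (222..254, 146..203), the front cast at (238,128) and the shelf's front edge along row ~108.

```bash
python3 - <<'E'
from h import *
im=cv2.imread('pics/w1.png'); cr=cv2.resize(im[100:220,190:290],None,fx=5,fy=5,interpolation=2)
cv2.imwrite('pics/w1c.png',cr)
for r in(150,165,180,195): print(r,im[r,216:262].max(1).tolist())
print(ray('w1',[(222,147),(253,147),(226,203),(253,203)],.024).round(4).tolist())
E
```

```text
150 [234, 232, 234, 233, 232, 222, 119, 30, 34, 34, 35, 38, 37, 36, 34, 38, 39, 39, 36, 37, 40, 35, 38, 37, 31, 36, 37, 32, 36, 33, 37, 40, 35, 33, 31, 22, 27, 138, 158, 157, 155, 153, 156, 157, 154, 156]
165 [239, 239, 239, 239, 240, 238, 184, 85, 35, 35, 41, 34, 42, 36, 37, 36, 30, 35, 40, 40, 34, 39, 37, 39, 37, 37, 35, 38, 34, 35, 36, 35, 34, 28, 29, 19, 21, 109, 146, 149, 149, 151, 153, 157, 156, 155]
180 [248, 249, 249, 249, 249, 249, 249, 177, 68, 35, 35, 39, 37, 37, 39, 37, 37, 34, 38, 31, 37, 37, 38, 32, 35, 31, 35, 38, 33, 34, 33, 36, 31, 36, 27, 28, 22, 86, 153, 166, 163, 163, 163, 160, 163, 164]
195 [240, 242, 240, 242, 241, 241, 242, 242, 146, 45, 35, 34, 35, 32, 29, 37, 32, 29, 32, 34, 34, 32, 30, 33, 38, 35, 34, 37, 36, 35, 34, 35, 32, 27, 34, 20, 20, 45, 161, 180, 234, 242, 242, 242, 242, 241]
[[0.6061, 0.1683, 0.024], [0.6048, 0.1392, 0.024], [0.5512, 0.1697, 0.024], [0.55, 0.1428, 0.024]]
```

View pics/w1c.png

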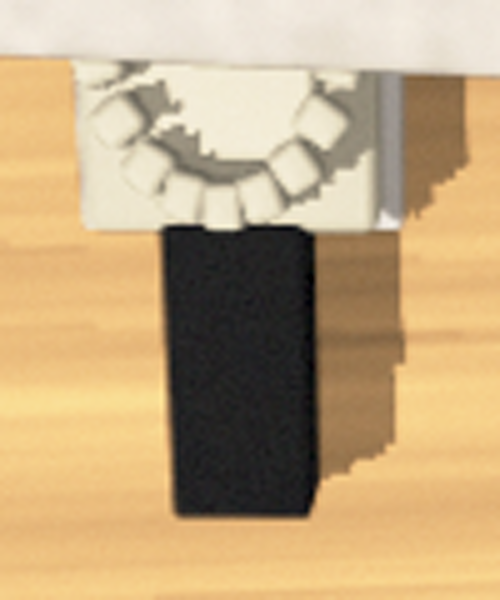

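Call:
carry_out([
  {"hand": 70, "x": 0.018, "y": -0.0385, "z": 0.03, "ax": 0, "ay": 0, "az": 0},
  {"hand": 70, "x": 0.018, "y": -0.0385, "z": 0.07, "ax": 0, "ay": 0, "az": 0},
  {"hand": 70, "x": 0.018, "y": -0.0385, "z": 0.1, "ax": 0, "ay": 0, "az": 0},
  {"hand": 70, "x": 0.018, "y": -0.0385, "z": 0.1, "ax": 0, "ay": 0, "az": 0},
])

```text
t: 2.4
tool_pos: [0.5701, 0.1535, 0.228]
orientation: [3.139, -0.071, -0.008]
force: [-0.8, -0.2, 0.9]
opening: 0.065
gripper_force: 0.0
```

```bash
python3 - <<'E'
from h import *
s=read_state(); print(s['t'],s['tool_pos'].round(4),s['dq'].round(2),s['force']); print(togo((.5715,.1548,.19),np.radians(87.7)))
E
```

```text
2.4 [0.5701 0.1535 0.228 ] [ 0.   -0.04 -0.05  0.    0.03  0.  ] [-0.75374204 -0.20901453  0.90247155]
(array([ 0.0015, -0.0014,  0.038 ]), array([ 0.0014,  0.0052, -0.0051]))
```

Call:
carry_out([
  {"hand": 70, "x": 0.001, "y": -0.001, "z": 0.02, "ax": 0, "ay": 0, "az": 0},
  {"hand": 70, "x": 0.001, "y": -0.001, "z": 0.038, "ax": 0, "ay": 0, "az": 0},
  {"hand": 70, "x": 0.001, "y": -0.001, "z": 0.038, "ax": 0, "ay": 0, "az": 0},
  {"hand": 15, "x": 0.001, "y": -0.001, "z": 0.038, "ax": 0, "ay": 0, "az": 0},
  {"hand": 15, "x": 0.001, "y": -0.001, "z": 0.038, "ax": 0, "ay": 0, "az": 0},
  {"hand": 15, "x": 0.001, "y": -0.001, "z": 0.038, "ax": 0, "ay": 0, "az": 0},
  {"hand": 15, "x": 0.001, "y": -0.001, "z": 0.038, "ax": 0, "ay": 0, "az": 0},
], newtons=15)

```text
t: 3.28
tool_pos: [0.5729, 0.1564, 0.1928]
orientation: [-3.141, 0.068, -0.001]
force: [-0.7, -1.1, 0.5]
opening: 0.0297
gripper_force: 1.1
```

```bash
python3 - <<'E'
from h import *
s=read_state(); print(s['t'],s['tool_pos'].round(4),s['dq'].round(2),s['force'],s['wrist_torque'],s['gripper_force'],s['opening']); print(togo((.5715,.1548,.19),np.radians(87.7)))
d=R.from_rotvec([0,0,np.radians(-4)]).apply([-.12,0,0]);print(R.from_rotvec(s['orientation']).inv().apply(d))
E
```

```text
3.275 [0.5729 0.1564 0.1928] [-0.    0.    0.01 -0.01  0.   -0.  ] [-0.72303372 -1.06422398  0.52730211] [-0.37942448  0.00300278  0.03595495] 1.0895083844661713 0.029675140144936482
(array([-0.0013,  0.0016,  0.0028]), array([-0.0001, -0.0006, -0.003 ]))
[-1.19957185e-01 -3.20441726e-03 -7.43813420e-05]
```

Call:
carry_out([
  {"hand": 15, "x": 0, "y": 0, "z": 0, "ax": 0, "ay": 0, "az": 0},
  {"hand": 15, "x": 0, "y": 0, "z": 0, "ax": 0, "ay": 0, "az": 0},
  {"hand": 15, "x": -0.01, "y": 0, "z": 0, "ax": 0, "ay": 0, "az": 0},
  {"hand": 15, "x": -0.03, "y": -0.001, "z": 0, "ax": 0, "ay": 0, "az": 0},
  {"hand": 15, "x": -0.05, "y": -0.001, "z": 0, "ax": 0, "ay": 0, "az": 0},
  {"hand": 15, "x": -0.075, "y": -0.002, "z": 0, "ax": 0, "ay": 0, "az": 0},
  {"hand": 15, "x": -0.1, "y": -0.003, "z": 0, "ax": 0, "ay": 0, "az": 0},
  {"hand": 15, "x": -0.12, "y": -0.003, "z": 0, "ax": 0, "ay": 0, "az": 0},
])

```text
t: 4.28
tool_pos: [0.452, 0.1646, 0.1927]
orientation: [-3.141, 0.067, -0.002]
force: [3.4, -0.4, 0.5]
opening: 0.0277
gripper_force: 15.0
```

Call:
carry_out([
  {"hand": 15, "x": -0.005, "y": 0, "z": 0, "ax": 0, "ay": 0, "az": 0},
  {"hand": 15, "x": -0.005, "y": 0, "z": 0, "ax": 0, "ay": 0, "az": 0},
  {"hand": 15, "x": -0.005, "y": 0, "z": 0, "ax": 0, "ay": 0, "az": 0},
])

```text
t: 4.65
tool_pos: [0.4474, 0.1648, 0.1926]
orientation: [-3.141, 0.068, 0.004]
force: [-7.7, -0.3, 12.2]
opening: 0.028
gripper_force: 15.0
```

```bash
python3 - <<'E'
from h import *
s=read_state(); print(s['t'],s['tool_pos'].round(4),s['dq'].round(2),s['force'],s['wrist_torque'],s['gripper_force'],s['opening'])
E
```

```text
4.65 [0.4474 0.1648 0.1926] [ 0.    0.   -0.01  0.    0.    0.  ] [-7.70085515 -0.25777688 12.18801207] [0.09232156 1.24092104 0.05126937] 14.996144324541092 0.027985652736997903
```

Call:
carry_out([
  {"hand": 65, "x": 0, "y": 0, "z": 0, "ax": 0, "ay": 0, "az": 0},
  {"hand": 65, "x": 0, "y": 0, "z": 0, "ax": 0, "ay": 0, "az": 0},
  {"hand": 65, "x": 0, "y": 0, "z": 0, "ax": 0, "ay": 0, "az": 0},
  {"hand": 65, "x": 0, "y": 0, "z": -0.03, "ax": 0, "ay": 0, "az": 0},
  {"hand": 65, "x": 0, "y": 0, "z": -0.08, "ax": 0, "ay": 0, "az": 0},
  {"hand": 65, "x": 0, "y": 0, "z": -0.14, "ax": 0, "ay": 0, "az": 0},
  {"hand": 65, "x": 0, "y": 0, "z": -0.14, "ax": 0, "ay": 0, "az": 0},
  {"hand": 65, "x": 0, "y": 0, "z": -0.14, "ax": 0, "ay": 0, "az": 0},
])

```text
t: 5.65
tool_pos: [0.4479, 0.1647, 0.3322]
orientation: [-3.141, 0.068, -0.0]
force: [-0.2, 0.2, -0.4]
opening: 0.0607
gripper_force: 0.0
```

```bash
python3 - <<'E'
from h import *
s=read_state(); print(s['t'],s['tool_pos'].round(4),s['dq'].round(2),s['force'])
shot('wrist','w2'); print(camera_params('wrist')); print(togo((.552,.160,.33),np.radians(87.7)))
E
```

```text
5.65 [0.4479 0.1647 0.3322] [-0.    0.02  0.03  0.   -0.    0.  ] [-0.18509378  0.20665979 -0.36410817]
{'fx': 298.7138414464332, 'fy': 298.7138414464332, 'cx': 276.7438548337831, 'cy': 205.30923355101345, 'position': array([0.52833075, 0.16258532, 0.31057374]), 'rotation': array([-0.22708899,  0.23627457, -1.60295135])}
(array([0.1046, 0.    , 0.0009]), array([ 0.0005,  0.0019, -0.0031]))
```

View pics/w2.png

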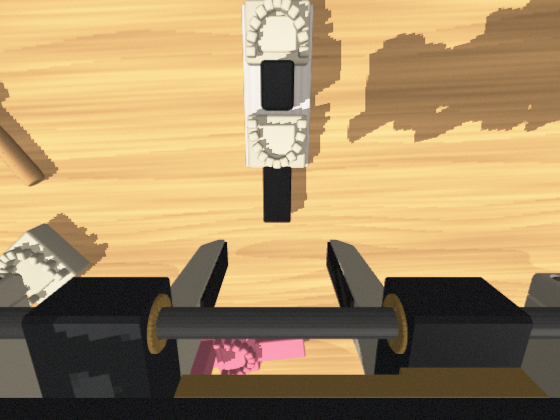

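The tray is out and lies flat: grip top at (261..294, 61..109), tongue at (277,195), tray axis almost vertical in the image.

```bash
python3 - <<'E'
from h import *
im=cv2.imread('pics/w2.png').max(2)
for r in(70,85,100): 
    c=np.where(im[r,250:305]<90)[0]+250; print('grip',r,c.min(),c.max())
c=np.where(im[40:125,277]<90)[0]+40; print(c.min(),c.max())
for r in(175,190,205,218):
    c=np.where(im[r,255:297]<90)[0]+255; print('tong',r,c.min(),c.max()); print(ray('w2',[(c.min(),r),(c.max()+1,r)],.024).round(4)[:,:2].tolist())
P,_,d=cloud('w2'); print(P[85,277],P[195,277],P[106,277])
print(ray('w2',[(261.5,61),(293.5,61),(261.5,109),(293.5,109)],.066).round(4).tolist())
print(ray('w2',[(277,222)],.024), ray('w2',[(246,165),(310,165)],.036))
E
```

```text
grip 70 261 293
grip 85 261 293
grip 100 262 293
60 110
tong 175 264 290
[[0.4739, 0.1776], [0.4728, 0.1512]]
tong 190 264 290
[[0.4589, 0.1784], [0.4577, 0.1517]]
tong 205 264 290
[[0.4434, 0.1793], [0.4422, 0.1522]]
tong 218 264 289
[[0.4296, 0.1801], [0.4284, 0.1536]]
[0.5513618  0.161442   0.06514934] [0.45318142 0.16577514 0.02383957] [0.53603954 0.16212461 0.06526143]
[[0.5686, 0.1723, 0.066], [0.5675, 0.1483, 0.066], [0.5343, 0.1744, 0.066], [0.5332, 0.1493, 0.066]]
[[0.42471029 0.1670435  0.024     ]] [[0.48634927 0.19305733 0.036     ]
 [0.48369479 0.13382432 0.036     ]]
```

Call:
carry_out([
  {"hand": 65, "x": 0.05, "y": -0.001, "z": 0, "ax": 0, "ay": 0, "az": 0},
  {"hand": 65, "x": 0.104, "y": -0.001, "z": 0.01, "ax": 0, "ay": 0, "az": 0},
  {"hand": 65, "x": 0.104, "y": -0.001, "z": 0.03, "ax": 0, "ay": 0, "az": 0},
  {"hand": 65, "x": 0.104, "y": -0.001, "z": 0.06, "ax": 0, "ay": 0, "az": 0},
  {"hand": 65, "x": 0.104, "y": -0.001, "z": 0.08, "ax": 0, "ay": 0, "az": 0},
  {"hand": 65, "x": 0.104, "y": -0.001, "z": 0.08, "ax": 0, "ay": 0, "az": 0},
  {"hand": 65, "x": 0.104, "y": -0.001, "z": 0.08, "ax": 0, "ay": 0, "az": 0},
])

```text
t: 6.58
tool_pos: [0.5519, 0.1613, 0.2533]
orientation: [-3.141, 0.068, -0.001]
force: [0.3, -0.2, -0.4]
opening: 0.0607
gripper_force: 0.0
```

```bash
python3 - <<'E'
from h import *
s=read_state(); print(s['t'],s['tool_pos'].round(4),s['dq'].round(2),s['force']); print(togo((.5515,.161,.215),np.radians(87.5)))
E
```

```text
6.575 [0.5519 0.1613 0.2533] [-0.   -0.02 -0.02  0.   -0.    0.  ] [ 0.34587747 -0.20495649 -0.39276477]
(array([-0.0004,  0.0004,  0.0383]), array([-0.0002, -0.0009,  0.0006]))
```

Call:
carry_out([
  {"hand": 65, "x": 0, "y": 0, "z": 0.02, "ax": 0, "ay": 0, "az": 0},
  {"hand": 65, "x": 0, "y": 0, "z": 0.037, "ax": 0, "ay": 0, "az": 0},
  {"hand": 65, "x": 0, "y": 0, "z": 0.037, "ax": 0, "ay": 0, "az": 0},
  {"hand": 10, "x": 0, "y": 0, "z": 0.037, "ax": 0, "ay": 0, "az": 0},
  {"hand": 10, "x": 0, "y": 0, "z": 0.037, "ax": 0, "ay": 0, "az": 0},
  {"hand": 10, "x": 0, "y": 0, "z": 0.037, "ax": 0, "ay": 0, "az": 0},
  {"hand": 10, "x": 0, "y": 0, "z": 0.037, "ax": 0, "ay": 0, "az": 0},
  {"hand": 10, "x": 0, "y": 0, "z": 0.037, "ax": 0, "ay": 0, "az": 0},
], newtons=35)

```text
t: 7.58
tool_pos: [0.5521, 0.1611, 0.2159]
orientation: [3.141, -0.068, 0.001]
force: [-0.9, -1.8, 3.1]
opening: 0.0259
gripper_force: 35.0
```

Call:
carry_out([
  {"hand": 10, "x": 0, "y": 0, "z": 0, "ax": 0, "ay": 0, "az": 0},
  {"hand": 10, "x": 0, "y": 0, "z": -0.02, "ax": 0, "ay": 0, "az": 0},
  {"hand": 10, "x": 0, "y": 0, "z": -0.05, "ax": 0, "ay": 0, "az": 0},
  {"hand": 10, "x": 0, "y": 0, "z": -0.09, "ax": 0, "ay": 0, "az": 0},
  {"hand": 10, "x": 0, "y": 0, "z": -0.13, "ax": 0, "ay": 0, "az": 0},
  {"hand": 10, "x": 0, "y": 0, "z": -0.13, "ax": 0, "ay": 0, "az": 0},
])

```text
t: 8.32
tool_pos: [0.5531, 0.1616, 0.3504]
orientation: [-3.139, 0.067, -0.012]
force: [1.0, -0.4, -3.4]
opening: 0.0257
gripper_force: 35.0
```

```bash
python3 - <<'E'
from h import *
s=read_state(); print(s['t'],s['tool_pos'].round(4),s['dq'].round(2),s['force'],s['wrist_torque'],s['opening'],s['gripper_force']); print(togo((.549,-.2495,.345),np.radians(101)))
E
```

```text
8.325 [0.5531 0.1616 0.3504] [ 0.    0.05  0.07 -0.   -0.04 -0.  ] [ 1.01937671 -0.3871532  -3.40437142] [ 0.03449628 -0.04843061  0.02755739] 0.02567642358178486 34.99920308589935
(array([0.0136, 0.4109, 0.0046]), array([-0.0013, -0.008 , -0.235 ]))
```

Call:
carry_out([
  {"hand": 10, "x": 0.004, "y": 0.04, "z": 0, "ax": 0, "ay": 0, "az": -0.03},
  {"hand": 10, "x": 0.006, "y": 0.09, "z": 0, "ax": 0, "ay": 0, "az": -0.09},
  {"hand": 10, "x": 0.008, "y": 0.14, "z": 0, "ax": 0, "ay": 0, "az": -0.15},
  {"hand": 10, "x": 0.01, "y": 0.19, "z": 0, "ax": 0, "ay": 0, "az": -0.2},
  {"hand": 10, "x": 0.01, "y": 0.23, "z": 0, "ax": 0, "ay": 0, "az": -0.235},
  {"hand": 10, "x": 0.01, "y": 0.25, "z": 0, "ax": 0, "ay": 0, "az": -0.235},
  {"hand": 10, "x": 0.01, "y": 0.25, "z": 0, "ax": 0, "ay": 0, "az": -0.235},
  {"hand": 10, "x": 0.01, "y": 0.25, "z": 0, "ax": 0, "ay": 0, "az": -0.235},
])

```text
t: 9.32
tool_pos: [0.551, -0.0881, 0.3447]
orientation: [-3.126, -0.301, 0.002]
force: [-0.8, 0.3, -3.7]
opening: 0.0257
gripper_force: 35.0
```

```bash
python3 - <<'E'
from h import *
s=read_state(); print(s['t'],s['tool_pos'].round(4),s['dq'].round(2),s['force'],s['wrist_torque'],s['opening'])
shot('wrist','w3'); print(togo((.549,-.2495,.345),np.radians(101)))
E
```

```text
9.325 [ 0.551  -0.0881  0.3447] [ 0.01 -0.   -0.   -0.    0.   -0.  ] [-0.81566623  0.31947752 -3.656312  ] [ 0.04675949  0.0152304  -0.00374673] 0.025745508281027642
(array([-0.033 ,  0.1583, -0.0002]), array([-0.0009,  0.0006,  0.0006]))
```

View pics/w3.png

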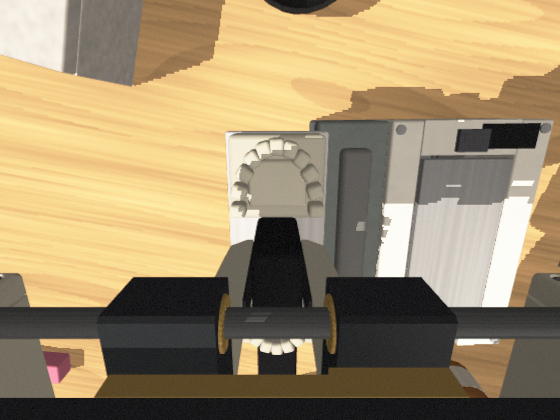

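The wrist view shows the dock right of the held tray: platform back edge at (419..512, 157), deck back edge on row ~122 with its right corner at (552,121), and the bar's far end at (342..371, 150).

```bash
python3 - <<'E'
from h import *
Rd=R.from_euler('z',11,degrees=True)
f=lambda uv,z:(Rd.inv().apply(ray('w3',uv,z)-np.array([.549,-.2495,0]))).round(4)[:,:2].tolist()
print('plat back corners',f([(419,157),(512,157)],.077))
print('well sides',f([(410,300),(497,300)],.077))
print('deck back',f([(386,124),(552,121)],.075))
print('bar far, expect (.09,.109),(.09,.085)',f([(342,150),(371,150)],.096))
im=cv2.imread('pics/w3.png'); g=im.max(2)
for r in(170,190,230,260,290): print(r,[int(i)+400 for i in np.where(abs(np.diff(g[r,400:530].astype(int)))>25)[0]])
cv2.imwrite('pics/w3c.png',cv2.resize(im[110:350,300:560],None,fx=2.3,fy=2.3,interpolation=2))
E
```

```text
plat back corners [[0.0809, 0.0425], [0.0808, -0.034]]
well sides [[-0.0552, 0.0327], [-0.0552, -0.0504]]
deck back [[0.1071, 0.0717], [0.1092, -0.0612]]
bar far, expect (.09,.109),(.09,.085) [[0.0888, 0.1104], [0.0888, 0.0885]]
170 [417, 418, 422]
190 [414, 415, 419, 420]
230 [409, 410, 414, 497]
260 [405, 406, 410, 491, 520, 521]
290 [431, 432, 433, 484, 510, 511, 527, 528]
```

View pics/w3c.png

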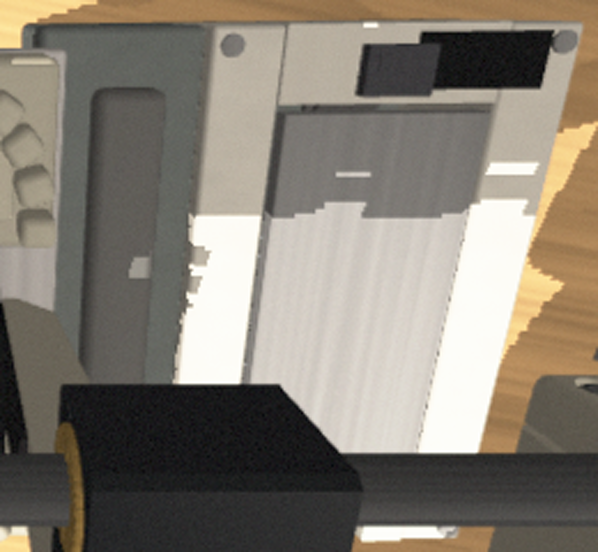

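```bash
python3 - <<'E'
from h import *
Rd=R.from_euler('z',11,degrees=True)
f=lambda uv,z:(Rd.inv().apply(ray('w3',uv,z)-np.array([.549,-.2495,0]))).round(4)[:,:2].tolist()
for r,a,b,c in((170,418,422.5,506),(190,415,420,None),(230,410,414.5,497.5),(260,406,410.5,491.5),(290,None,None,484.5)):
    print(r,'L',f([(a,r)],.075) if a else '','Lin',f([(b,r)],.077) if b else '','R',f([(c,r)],.075) if c else '')
# grip in hand, tray far end: crop edges
print(f([(226,131),(328,131)],.05))
P,im,d=cloud('w3'); 
for u,v in((450,200),(480,260),(400,200),(530,200),(355,200),(250,210),(277,225)): print((u,v),P[v,u].round(4), Rd.inv().apply(P[v,u]-[.549,-.2495,0]).round(4))
E
```

```text
170 L [[0.0697, 0.041]] Lin [[0.0701, 0.0382]] R [[0.0696, -0.033]]
190 L [[0.0524, 0.0412]] Lin [[0.0529, 0.0379]] R 
230 L [[0.0157, 0.0408]] Lin [[0.0165, 0.0378]] R [[0.0156, -0.0373]]
260 L [[-0.0139, 0.0407]] Lin [[-0.0129, 0.0376]] R [[-0.014, -0.038]]
290 L  Lin  R [[-0.0456, -0.0379]]
[[0.1006, 0.205], [0.1005, 0.114]]
(450, 200) [ 0.5901 -0.2305  0.0768] [0.044  0.0108 0.0768]
(480, 260) [ 0.5411 -0.2776  0.0768] [-0.0131 -0.0261  0.0768]
(400, 200) [ 0.5817 -0.1891  0.0752] [0.0436 0.0531 0.0752]
(530, 200) [ 0.603  -0.2995  0.0752] [ 0.0434 -0.0594  0.0752]
(355, 200) [ 0.5788 -0.1443  0.0954] [0.0494 0.0975 0.0954]
(250, 210) [ 0.5736 -0.0656  0.1523] [0.0592 0.1759 0.1523]
(277, 225) [ 0.5679 -0.0833  0.1544] [0.0503 0.1596 0.1544]
```

```bash
python3 - <<'E'
from h import *
print(togo((.548,-.2483,.345),np.radians(101)))
E
```

```text
(array([-0.0337,  0.1569, -0.0002]), array([-0.0009,  0.0006,  0.0006]))
```

Call:
carry_out([
  {"hand": 10, "x": -0.007, "y": 0.03, "z": 0, "ax": 0, "ay": 0, "az": 0},
  {"hand": 10, "x": -0.015, "y": 0.07, "z": 0, "ax": 0, "ay": 0, "az": 0},
  {"hand": 10, "x": -0.024, "y": 0.11, "z": 0, "ax": 0, "ay": 0, "az": 0},
  {"hand": 10, "x": -0.031, "y": 0.14, "z": 0, "ax": 0, "ay": 0, "az": 0},
  {"hand": 10, "x": -0.0337, "y": 0.157, "z": 0, "ax": 0, "ay": 0, "az": 0},
  {"hand": 10, "x": -0.0337, "y": 0.157, "z": 0, "ax": 0, "ay": 0, "az": 0},
  {"hand": 10, "x": -0.0337, "y": 0.157, "z": 0, "ax": 0, "ay": 0, "az": 0},
  {"hand": 10, "x": -0.0337, "y": 0.157, "z": 0, "ax": 0, "ay": 0, "az": 0},
])

```text
t: 10.38
tool_pos: [0.5482, -0.2483, 0.3454]
orientation: [-3.127, -0.303, 0.0]
force: [0.4, 0.5, -2.2]
opening: 0.0259
gripper_force: 35.0
```

```bash
python3 - <<'E'
from h import *
s=read_state(); print(s['t'],s['tool_pos'].round(4),s['dq'].round(2),s['force'],s['wrist_torque'],s['opening']); print(togo((.548,-.2483,.293),np.radians(101)))
E
```

```text
10.375 [ 0.5482 -0.2483  0.3454] [-0. -0. -0. -0.  0. -0.] [ 0.42898389  0.52300868 -2.21362726] [ 0.0070808  -0.00362469 -0.03607222] 0.025941842471878633
(array([-0.0002, -0.    ,  0.0524]), array([-0.0004,  0.    ,  0.0012]))
```

Call:
carry_out([
  {"hand": 10, "x": 0, "y": 0, "z": 0.015, "ax": 0, "ay": 0, "az": 0},
  {"hand": 10, "x": 0, "y": 0, "z": 0.03, "ax": 0, "ay": 0, "az": 0},
  {"hand": 10, "x": 0, "y": 0, "z": 0.04, "ax": 0, "ay": 0, "az": 0},
  {"hand": 10, "x": 0, "y": 0, "z": 0.046, "ax": 0, "ay": 0, "az": 0},
  {"hand": 10, "x": 0, "y": 0, "z": 0.05, "ax": 0, "ay": 0, "az": 0},
  {"hand": 10, "x": 0, "y": 0, "z": 0.054, "ax": 0, "ay": 0, "az": 0},
  {"hand": 10, "x": 0, "y": 0, "z": 0.058, "ax": 0, "ay": 0, "az": 0},
  {"hand": 10, "x": 0, "y": 0, "z": 0.06, "ax": 0, "ay": 0, "az": 0},
])

```text
t: 11.38
tool_pos: [0.5481, -0.2497, 0.2864]
orientation: [3.127, 0.301, 0.001]
force: [-6.9, 2.3, 9.9]
opening: 0.0255
gripper_force: 35.0
```

```bash
python3 - <<'E'
from h import *
s=read_state(); print(s['t'],s['tool_pos'].round(4),s['dq'].round(2),s['force'],s['wrist_torque'],s['opening'])
E
```

```text
11.375 [ 0.5481 -0.2497  0.2864] [-0.    0.01  0.01  0.   -0.01 -0.  ] [-6.86105927  2.34777743  9.85800984] [ 6.37796436e-01  9.76385371e-01 -3.60056678e-04] 0.02546885834751092
```

Call:
carry_out([
  {"hand": 10, "x": 0, "y": 0, "z": 0, "ax": 0, "ay": 0, "az": 0},
  {"hand": 10, "x": 0, "y": 0, "z": 0, "ax": 0, "ay": 0, "az": 0},
])

```text
t: 11.62
tool_pos: [0.548, -0.2497, 0.2863]
orientation: [3.127, 0.301, 0.001]
force: [-4.3, 1.4, 5.7]
opening: 0.0259
gripper_force: 35.0
```

```bash
python3 - <<'E'
from h import *
s=read_state(); print(s['t'],s['tool_pos'].round(4),s['force'],s['wrist_torque'])
shot('wrist','w4'); shot('scene','s4'); shot('top','t4')
a=cv2.imread('pics/s4.png')[180:300,130:250]; b=cv2.imread('pics/w4.png')
cv2.imwrite('pics/m4.png',np.hstack([cv2.resize(a,(420,420),interpolation=2),b[:,150:]])[:, :800])
E
```

```text
11.625 [ 0.548  -0.2497  0.2863] [-4.25366966  1.39088592  5.66998935] [ 0.48058796  0.73804509 -0.04312892]
```

View pics/m4.png

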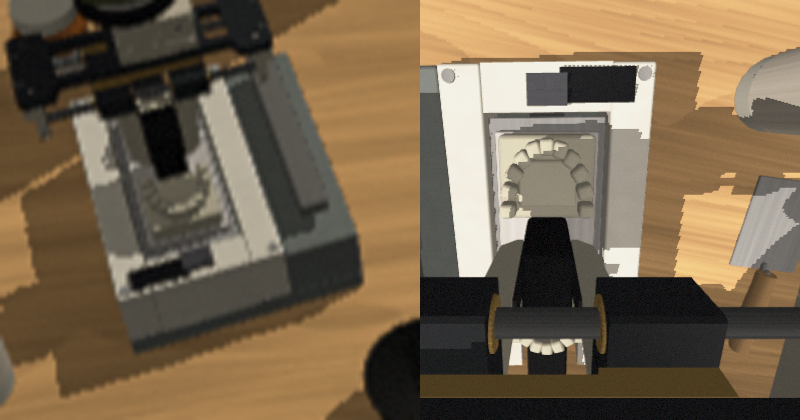

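The tray is inside the well with a gap all round, and the far edge clears the wall. I'll press on slowly.

Call:
carry_out([
  {"hand": 10, "x": 0, "y": 0, "z": 0.002, "ax": 0, "ay": 0, "az": 0},
  {"hand": 10, "x": 0, "y": 0, "z": 0.004, "ax": 0, "ay": 0, "az": 0},
  {"hand": 10, "x": 0, "y": 0, "z": 0.006, "ax": 0, "ay": 0, "az": 0},
  {"hand": 10, "x": 0, "y": 0, "z": 0.008, "ax": 0, "ay": 0, "az": 0},
  {"hand": 10, "x": 0, "y": 0, "z": 0.01, "ax": 0, "ay": 0, "az": 0},
  {"hand": 10, "x": 0, "y": 0, "z": 0.012, "ax": 0, "ay": 0, "az": 0},
  {"hand": 10, "x": 0, "y": 0, "z": 0.014, "ax": 0, "ay": 0, "az": 0},
  {"hand": 10, "x": 0, "y": 0, "z": 0.015, "ax": 0, "ay": 0, "az": 0},
], newtons=50)

```text
t: 12.78
tool_pos: [0.5481, -0.2497, 0.2719]
orientation: [3.127, 0.301, 0.001]
force: [-7.5, 2.4, 11.2]
opening: 0.0259
gripper_force: 50.0
```

Call:
carry_out([
  {"hand": 10, "x": 0, "y": 0, "z": 0, "ax": 0, "ay": 0, "az": 0},
  {"hand": 10, "x": 0, "y": 0, "z": 0.0, "ax": 0, "ay": 0, "az": 0},
])

```text
t: 13.02
tool_pos: [0.5481, -0.2497, 0.272]
orientation: [3.126, 0.301, 0.001]
force: [-7.5, 2.9, 10.5]
opening: 0.0258
gripper_force: 50.0
```

```bash
python3 - <<'E'
from h import *
s=read_state(); print(s['t'],s['tool_pos'].round(4),s['orientation'].round(3),s['force'],s['wrist_torque'])
E
```

```text
13.025 [ 0.5481 -0.2497  0.272 ] [3.126e+00 3.010e-01 1.000e-03] [-7.49766733  2.87715472 10.53923039] [0.6740637  1.17007978 0.02229095]
```

Call:
carry_out([
  {"hand": 10, "x": 0, "y": 0, "z": 0.001, "ax": 0, "ay": 0, "az": 0},
  {"hand": 10, "x": 0, "y": 0, "z": 0.002, "ax": 0, "ay": 0, "az": 0},
  {"hand": 10, "x": 0, "y": 0, "z": 0.003, "ax": 0, "ay": 0, "az": 0},
  {"hand": 10, "x": 0, "y": 0, "z": 0.003, "ax": 0, "ay": 0, "az": 0},
  {"hand": 10, "x": 0, "y": 0, "z": 0.003, "ax": 0, "ay": 0, "az": 0},
  {"hand": 10, "x": 0, "y": 0, "z": 0.003, "ax": 0, "ay": 0, "az": 0},
])

```text
t: 13.78
tool_pos: [0.5482, -0.2496, 0.2708]
orientation: [3.126, 0.301, 0.002]
force: [-13.8, 5.4, 23.6]
opening: 0.0255
gripper_force: 50.0
```

Call:
carry_out([
  {"hand": 10, "x": 0, "y": 0, "z": 0.001, "ax": 0, "ay": 0, "az": 0},
  {"hand": 10, "x": 0, "y": 0, "z": 0.001, "ax": 0, "ay": 0, "az": 0},
  {"hand": 10, "x": 0, "y": 0, "z": 0.001, "ax": 0, "ay": 0, "az": 0},
  {"hand": 10, "x": 0, "y": 0, "z": 0.001, "ax": 0, "ay": 0, "az": 0},
  {"hand": 10, "x": 0, "y": 0, "z": -0.001, "ax": 0, "ay": 0, "az": 0},
  {"hand": 10, "x": 0, "y": 0, "z": -0.003, "ax": 0, "ay": 0, "az": 0},
  {"hand": 10, "x": 0, "y": 0, "z": -0.004, "ax": 0, "ay": 0, "az": 0},
  {"hand": 10, "x": 0, "y": 0, "z": -0.004, "ax": 0, "ay": 0, "az": 0},
])

```text
t: 14.78
tool_pos: [0.5481, -0.2497, 0.2729]
orientation: [3.126, 0.301, 0.001]
force: [-6.4, 2.4, 9.8]
opening: 0.026
gripper_force: 50.0
```

Call:
carry_out([
  {"hand": 10, "x": 0, "y": 0, "z": -0.001, "ax": 0, "ay": 0, "az": 0},
  {"hand": 10, "x": 0, "y": 0, "z": -0.0015, "ax": 0, "ay": 0, "az": 0},
  {"hand": 10, "x": 0, "y": 0, "z": -0.0015, "ax": 0, "ay": 0, "az": 0},
  {"hand": 10, "x": 0, "y": 0, "z": -0.0015, "ax": 0, "ay": 0, "az": 0},
])

```text
t: 15.28
tool_pos: [0.5481, -0.2497, 0.2731]
orientation: [3.127, 0.301, 0.001]
force: [-0.5, -0.2, 2.9]
opening: 0.026
gripper_force: 50.0
```

The force fell from 9.8 to 2.9 N with almost no movement, so the catch is holding. Now I'll open and rise.

Call:
carry_out([
  {"hand": 10, "x": 0, "y": 0, "z": -0.0005, "ax": 0, "ay": 0, "az": 0},
  {"hand": 60, "x": 0, "y": 0, "z": -0.0005, "ax": 0, "ay": 0, "az": 0},
  {"hand": 60, "x": 0, "y": 0, "z": -0.0005, "ax": 0, "ay": 0, "az": 0},
  {"hand": 60, "x": 0, "y": 0, "z": -0.0005, "ax": 0, "ay": 0, "az": 0},
  {"hand": 60, "x": 0, "y": 0, "z": -0.02, "ax": 0, "ay": 0, "az": 0},
  {"hand": 60, "x": 0, "y": 0, "z": -0.06, "ax": 0, "ay": 0, "az": 0},
  {"hand": 60, "x": 0, "y": 0, "z": -0.1, "ax": 0, "ay": 0, "az": 0},
  {"hand": 60, "x": 0, "y": 0, "z": -0.1, "ax": 0, "ay": 0, "az": 0},
])

```text
t: 16.27
tool_pos: [0.5491, -0.2501, 0.3795]
orientation: [3.122, 0.3, 0.012]
force: [1.0, -0.1, 0.1]
opening: 0.0559
gripper_force: 0.0
```

```bash
python3 - <<'E'
from h import *
s=read_state(); print(s['t'],s['tool_pos'].round(4),s['force'])
shot('wrist','w5'); P,im,d=cloud('w5'); Rd=R.from_euler('z',11,degrees=True)
L=Rd.inv().apply((P-[.548,-.2483,0]).reshape(-1,3)).reshape(P.shape)
z=L[...,2]; 
def med(x0,x1,y0,y1): 
    m=(L[...,0]>x0)&(L[...,0]<x1)&(L[...,1]>y0)&(L[...,1]<y1)&(d>0); return np.percentile(z[m],[10,50,90]).round(4) if m.any() else None
print('grip top',med(-.01,.01,-.008,.008),'bar',med(-.03,.07,.09,.104),'deck',med(-.02,.05,-.06,-.045))
m=(abs(L[...,0])<.03)&(abs(L[...,1])<.03)&(z>.115)&(z<.128); print('grip centre',m.sum(),L[m].mean(0).round(4),L[m].min(0).round(4),L[m].max(0).round(4))
print('to bar',togo((.548-.097*np.sin(np.radians(11)),-.2483+.097*np.cos(np.radians(11)),.345),np.radians(101)))
E
```

```text
16.275 [ 0.5491 -0.2501  0.3795] [ 0.96024466 -0.1096582   0.07863573]
grip top [0.1223 0.1231 0.1239] bar [0.0948 0.0957 0.0966] deck [0.0754 0.3016 0.3124]
grip centre 1264 [0.0016 0.0002 0.1226] [-0.0182 -0.0127  0.115 ] [0.0181 0.0131 0.1252]
to bar (array([-0.0004, -0.0988,  0.0313]), array([ 0.0037, -0.0043, -0.0002]))
```

View pics/w5.png

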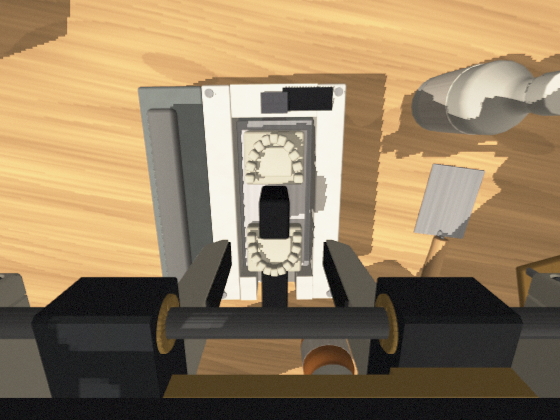

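The lift is at about 20 mm (grip top 123 mm) and the tray is centred within 2 mm, so the catch holds. Next is the bar.

Call:
carry_out([
  {"hand": 0, "x": 0, "y": -0.04, "z": 0, "ax": 0, "ay": 0, "az": 0},
  {"hand": 0, "x": 0, "y": -0.08, "z": 0.01, "ax": 0, "ay": 0, "az": 0},
  {"hand": 0, "x": 0, "y": -0.098, "z": 0.03, "ax": 0, "ay": 0, "az": 0},
  {"hand": 0, "x": 0, "y": -0.098, "z": 0.06, "ax": 0, "ay": 0, "az": 0},
  {"hand": 0, "x": 0, "y": -0.098, "z": 0.08, "ax": 0, "ay": 0, "az": 0},
  {"hand": 0, "x": 0, "y": -0.098, "z": 0.08, "ax": 0, "ay": 0, "az": 0},
  {"hand": 0, "x": 0, "y": -0.098, "z": 0.08, "ax": 0, "ay": 0, "az": 0},
])

```text
t: 17.2
tool_pos: [0.5296, -0.1538, 0.2937]
orientation: [3.127, 0.3, 0.001]
force: [0.5, 0.3, -0.1]
opening: 0.0006
gripper_force: 0.0
```

```bash
python3 - <<'E'
from h import *
s=read_state(); print(s['t'],s['tool_pos'].round(4),s['force'],s['opening'])
print('to bar',togo((.548-.097*np.sin(np.radians(11)),-.2483+.097*np.cos(np.radians(11)),.273),np.radians(101)))
E
```

```text
17.2 [ 0.5296 -0.1538  0.2937] [ 0.49546609  0.30686178 -0.13409004] 0.0006469327500089664
to bar (array([ 0.    , -0.0007,  0.0207]), array([ 0.0004, -0.0006, -0.0007]))
```

Call:
carry_out([
  {"hand": 0, "x": 0, "y": -0.001, "z": 0.007, "ax": 0, "ay": 0, "az": 0},
  {"hand": 0, "x": 0, "y": -0.001, "z": 0.012, "ax": 0, "ay": 0, "az": 0},
  {"hand": 0, "x": 0, "y": -0.001, "z": 0.016, "ax": 0, "ay": 0, "az": 0},
  {"hand": 0, "x": 0, "y": -0.001, "z": 0.019, "ax": 0, "ay": 0, "az": 0},
  {"hand": 0, "x": 0, "y": -0.001, "z": 0.0215, "ax": 0, "ay": 0, "az": 0},
  {"hand": 0, "x": 0, "y": -0.001, "z": 0.0215, "ax": 0, "ay": 0, "az": 0},
  {"hand": 0, "x": 0, "y": -0.001, "z": 0.0215, "ax": 0, "ay": 0, "az": 0},
  {"hand": 0, "x": 0, "y": -0.001, "z": 0.0215, "ax": 0, "ay": 0, "az": 0},
])

```text
t: 18.2
tool_pos: [0.5294, -0.1525, 0.2725]
orientation: [3.127, 0.301, 0.002]
force: [-3.0, 1.0, 7.0]
opening: 0.0004
gripper_force: 4.0
```

```bash
python3 - <<'E'
from h import *
s=read_state(); print(s['t'],s['tool_pos'].round(4),s['force'],s['wrist_torque'])
shot('wrist','w6'); P,im,d=cloud('w6'); Rd=R.from_euler('z',11,degrees=True)
L=Rd.inv().apply((P-[.548,-.2483,0]).reshape(-1,3)).reshape(P.shape); z=L[...,2]
for a in np.arange(-.08,.09,.02):
    m=(abs(L[...,0]-a)<.008)&(abs(L[...,1]-.097)<.009)&(d>0)&(z<.1)&(z>.07); print(round(a,2),m.sum(),np.median(z[m]).round(4) if m.any() else '')
E
```

```text
18.2 [ 0.5294 -0.1525  0.2725] [-3.01000616  0.99761122  6.99464772] [ 0.19802234  0.41691476 -0.00964468]
-0.08 150 0.0859
-0.06 48 0.086
-0.04 0 
-0.02 0 
0.0 1 0.0846
0.02 782 0.0858
0.04 833 0.0858
0.06 947 0.0857
0.08 1019 0.0857
```

The bar reads 85.7 to 86 mm at both ends, which is about 10 mm down and level. After a short hold I'll release it and back away.

Call:
carry_out([
  {"hand": 0, "x": 0, "y": 0, "z": 0, "ax": 0, "ay": 0, "az": 0},
  {"hand": 0, "x": 0, "y": 0, "z": 0, "ax": 0, "ay": 0, "az": 0},
  {"hand": 0, "x": 0, "y": 0, "z": -0.006, "ax": 0, "ay": 0, "az": 0},
  {"hand": 0, "x": 0, "y": 0, "z": -0.015, "ax": 0, "ay": 0, "az": 0},
  {"hand": 0, "x": 0, "y": 0, "z": -0.05, "ax": 0, "ay": 0, "az": 0},
  {"hand": 0, "x": 0, "y": 0, "z": -0.1, "ax": 0, "ay": 0, "az": 0},
  {"hand": 0, "x": 0, "y": 0, "z": -0.11, "ax": 0, "ay": 0, "az": 0},
  {"hand": 0, "x": 0, "y": 0, "z": -0.11, "ax": 0, "ay": 0, "az": 0},
])

```text
t: 19.25
tool_pos: [0.5291, -0.1524, 0.3819]
orientation: [3.127, 0.301, 0.002]
force: [0.1, -0.0, -0.8]
opening: 0.0007
gripper_force: 0.0
```

```bash
python3 - <<'E'
from h import *
shot('wrist','w7'); P,im,d=cloud('w7'); Rd=R.from_euler('z',11,degrees=True)
L=Rd.inv().apply((P-[.548,-.2483,0]).reshape(-1,3)).reshape(P.shape); z=L[...,2]
f=lambda a,b,r:np.median(z[(abs(L[...,0]-a)<r)&(abs(L[...,1]-b)<r)&(d>0)]).round(4)
g=f(0,0,.008); b=f(.05,.097,.008); print('grip',g,'bar',b,read_state()['t'])
if abs(g-.123)<.003 and abs(b-.096)<.002: print(robot.close_job())
E
```

```text
grip 0.1231 bar 0.0957 19.3
the job is handed in; nothing more can be done
None
```

The job is handed in at 19.3 s, though no verdict came back: by my last measurements the tray sits centred on the platform, held about 20 mm down by the catch, and the start bar went about 10 mm down level and is back up.

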